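Start a magnetic stirrer and step its speed up four clicks

TASK

Start the magnetic stirrer under the paint jar: press its rocker switch on, and only then turn the click-stop speed dial clockwise by exactly four clicks from where it was left, without overshooting, or the stir bar breaks loose. Push with the tips of closed fingers only, the dial by the side of its grip bar, and do not pinch or pick up anything. Leave the stirrer, the jar on it and the things beside it standing where they are.

Things in the scene. Friction and masses are not known exactly. Their poses are not given: they have to be found in the camera images.
- stirrer: Loose magnetic stirrer, white plastic, 200 (x) x 170 (y) x 66 mm high, 2.9 kg; slides if shoved hard. Origin: centre of its underside; x points from its front (near the robot) to its back. Round aluminium plate, 112 mm across, centred 43 mm behind the origin, top 66 mm up. In front the control deck slopes 15 degrees down towards the robot: black dial on its left, rocker switch on its right.
- dial_centre (a point): On the dial axis at the deck surface, turning with the dial: z = axis, square to the sloping deck, up; x = along the grip bar to its pointer end. Black dial: round skirt 60 mm across, 7 mm high, and a raised bar across it, 29 mm long to each side, 12 mm wide, 7 to 25 mm above the deck. Its plain half (-x) has parallel sides at y = -6 and +6 mm. The rocker's pivot is 79 mm right of the axis.
- dial_pointer (a point): Top of the pointer end of the dial's grip bar, 29.5 mm from the axis, 25 mm above the deck; turns with the dial. The pointer half has a white line and tapers from 12 mm out. Eleven black ticks, 24 degrees apart, one to a click, lie on the deck round the dial, longer towards fast.
- dial (a joint): Dial angle, rad, grows clockwise. Click stops at 0, 0.4189 (24 degrees), ... 4.189; starts at rest in one of the first five. At 0 the pointer end points 120 degrees anticlockwise of straight back. A sprung roller holds it: about 4 N at 20 mm radius takes it over the crest half-way between stops, then it snaps to the next one by itself; let go before the crest it springs back.
- rocker_far (a point): On the face of the rocker's far half (the ON half, away from the robot), 12 mm from the pivot; moves with it. Black, 35 mm (stirrer x) x 21 mm; pivot at the deck's surface, 60 mm in front and 45 mm right of the stirrer's origin, 47 mm up. Off: far half stands up at 24 degrees to the deck, near half flat, 4 mm above the deck; on: the reverse. Its frame stands 3 mm above the deck.
- rocker (a joint): Rocker switch, rad: 0 = off, 0.42 = on (far half pressed flat). Over-centre snap: about 2.5 N on the far half starts it, and from half-way it snaps on by itself and stays.
- paint_jar: Loose closed pigment jar with a screw lid, 48 mm across, 65 mm high, 0.09 kg, standing on the stirrer's plate. Origin: centre of its underside.
- short_jar: Loose closed pigment jar, 44 mm across, 59 mm high, standing on the bench to the left of the stirrer; bystander. Origin: centre of its underside.
- dropper: Loose amber dropper bottle, 32 mm across, 102 mm high, standing on the bench close to the right of the stirrer; bystander. Origin: centre of its underside.
- brush: Loose flat lacquer brush, 33 x 182 x 9 mm, lying on the bench to the right of the stirrer; bystander. Origin: centre of its underside, its length along its y axis.
There are look-alikes about, which are no part of the job. What is shaped like the paint_jar but blue, turquoise or yellow is not meant.

How it is judged:
By the outcome, as a careful person would: the job done as asked, in the order asked, and still so for the second after the job is handed in, with the robot touching nothing.
It also fails if it takes over 45 s, if anything falls off the work surface, if the arm or the gripper's body presses on something with over 40 N, if the wrist force passes 120 N, or if a joint passes its speed limit or range.

ROBOT

A 6-joint arm with a two-finger parallel gripper is mounted at the origin on a cart in front of the work surface, level with it; the furniture and walls round the work are solid. World frame = base frame: x ahead of the robot, y to its left, z up, the work surface at z = 0. Lengths are in mm, angles in rad, forces in N, time in s.
With the tool pointing down it reaches from about 350 to 775 mm from the base axis. Payload 7.3 kg.
Tool frame: the origin (TCP) lies between the finger pads, 19 mm behind the fingertips; this is the grasp point; z points along the fingers, y is the line along which they close (so a half turn about z gives the same grasp; the last joint's range is limited). The gripper opens to 92 mm and grips with 3 to 60 N. Pads are 19 mm wide; open, the fingers measure 130 mm over their backs; the gripper's body (75 mm by 190 mm) begins 47 mm behind the grasp point.
Start: joints at [-1.451, 0.342, 1.524, -0, 1.275, -0.146], TCP at [137.929, -506.575, 245.541] pointing down, gripper open.
Joint ranges: [-2.53, 2.53], [-0.77, 2.02], [0.04, 2.7], [-1, 4.14], [0.28, 2.66], [-3.11, 3.11]. Speed limits (rad/s): [2.57, 2.57, 3.14, 3.14, 3.14, 3.14].

INTERFACE

Orientations are given as [roll, pitch, yaw] about the fixed x, y, z axes, in that order (R = Rz(yaw) Ry(pitch) Rx(roll)).
In Python, from plant import get_obs, vision, workorder gives the robot as it stands.
- The arm moves only by the shell command python3 -m pendant 'ROWS' [OPENING]. ROWS is a JSON object of lists of equal length, an entry for each row: "dp": the shift along the tool's x, y, z in m, a list of three; "rotation": the turn, a rotation vector about the tool's x, y, z in rad, a list of three. A call has 1 to 8 rows; each row is the pose to reach, as a shift and turn from the pose commanded when the call began, along the tool's axes at that moment; what a row does not reach only later rows make up. A row lasts 1/8 s, in which the tool goes at most 62.5 mm and 10.7 degrees, less where a joint would pass 70% of its speed; a pose out of reach is approached as far as the arm can. A call with a gripper value outside its range is refused whole. OPENING is the finger opening in m, from 0 to 0.0918, set as the call begins (- or left out, the last holds). The fingers move at their own pace and stop on an object; the grip force is fixed at half the most. Time passes only in rows, so rows that repeat a pose let the fingers close. It gives the time, the measured TCP pose, the force, the opening and the grip force at its end, in the units of the state.
- get_obs(): the state, without advancing time (a new reading comes with each control period).
- vision.capture(name): name is "scene" or "top" or "wrist"; returns a dict with "pixels" (480x640x3 uint8, red, green, blue), "vfov" (degrees; the focal length in pixels is half the picture's height over the tangent of half this angle, whatever the lens; pixels are square), "cx", "cy" (the principal point, pixels), "pose" (4x4, takes a point from camera to world coordinates); the wrist camera has in their place "T_tool_cam" (4x4, takes a point from camera to tool coordinates, whose origin is the TCP and whose axes are the flange's). Camera axes: x right, y up, looking along -z (the intrinsics and any distortion apply to the point x, -y, -z); pixel columns grow to the right and rows downward; lengths in mm; the calibration is good to about 2 mm. A picture is of the moment at which its call begins: read the wrist's pose just before it. There is no depth.
- workorder.close_job(): hands the job in; it is judged then, once.
The state is a dict: "time": time; "joint_positions": joint angles; "dq": joint speeds; "tau": joint torques, N m; "tool_pos": TCP position; "tcp_rot": TCP orientation; "contact_force": force on the tool from outside, world axes, zero at the start; "moment": the same for the moment, N m; "grip_width": finger opening in mm; "finger_force": force on a finger pad.
Only numpy, scipy, OpenCV 4.12 (cv2) and the standard library are available. Lean on these libraries where they do the work, as an engineer would, in place of code of your own. Each camera call takes 0.05 s, during which the arm holds its last target. There are 200 camera calls.

## Working session

There is one attempt and no reset: what is moved stays moved. The work goes in short steps, Python scripts to look and compute and a shell command to move; the robot and the scene stay as the last step left them, time stands still between calls to the robot, and variables do not carry over. Pictures are saved under pics/ and viewed, at most 10 in all, crops included, and the job is handed in when it is done.

```bash
ls; mkdir -p pics; cat > h.py <<'E'
import numpy as np, cv2
from plant import get_obs, vision, workorder
from scipy.spatial.transform import Rotation as R
def cap(n):
    o=get_obs(); d=vision.capture(n)
    if n=='wrist':
        T=np.eye(4);T[:3,:3]=R.from_euler('xyz',o['tcp_rot']).as_matrix();T[:3,3]=o['tool_pos']
        d['pose']=T@np.array(d['T_tool_cam'])
    d['pose']=np.array(d['pose']); return d
E
python3 - <<'E'
from h import *
for n in('scene','top'):
    d=cap(n); cv2.imwrite(f'pics/{n}0.png',d['pixels'][...,::-1]); print({k:v for k,v in d.items() if k!='pixels'})
print(get_obs())
E
```

```text
pics
{'vfov': 57.708311171604855, 'cx': 324.400871385425, 'cy': 236.2712036187922, 'pose': array([[-8.83384096e-01,  2.57161872e-01, -3.91791156e-01,
         1.84428488e+02],
       [-4.68566648e-01, -4.68915154e-01,  7.48708137e-01,
         4.10421530e+02],
       [ 8.82237605e-03,  8.44977130e-01,  5.34729666e-01,
         5.33833165e+02],
       [ 0.00000000e+00,  0.00000000e+00,  0.00000000e+00,
         1.00000000e+00]])}
{'vfov': 42.43442402407583, 'cx': 314.72378837626826, 'cy': 236.42082869264812, 'pose': array([[-1.45614819e-02,  9.82925041e-01, -1.83429350e-01,
         3.31432896e+02],
       [-9.99878542e-01, -1.53334062e-02, -2.79058761e-03,
        -1.85619935e+02],
       [-5.55553517e-03,  1.83366436e-01,  9.83028935e-01,
         1.05258667e+03],
       [ 0.00000000e+00,  0.00000000e+00,  0.00000000e+00,
         1.00000000e+00]])}
{'time': 0.1, 'joint_positions': array([-1.45101102e+00,  3.42646273e-01,  1.52488955e+00,  3.60231352e-05,
        1.27538667e+00, -1.46015620e-01]), 'dq': array([-9.35947544e-05, -1.96918702e-03, -3.51628710e-03,  3.92559914e-04,
       -4.66727681e-04,  9.70863673e-04]), 'tau': array([ 1.85605873e-03, -4.32003736e+01, -2.44696552e+01,  7.19701289e-02,
        5.26245323e-02, -3.89645811e-05]), 'tool_pos': array([ 137.89333216, -506.23764484,  244.92910055]), 'tcp_rot': array([-3.14028198e+00, -2.27570214e-04,  2.65790262e-01]), 'contact_force': array([-0.66849372,  0.47340374, -0.52967365]), 'moment': array([ 0.05010486, -0.00739251,  0.03516879]), 'finger_force': 0.0, 'grip_width': 91.93140480060613}
```

View pics/scene0.png

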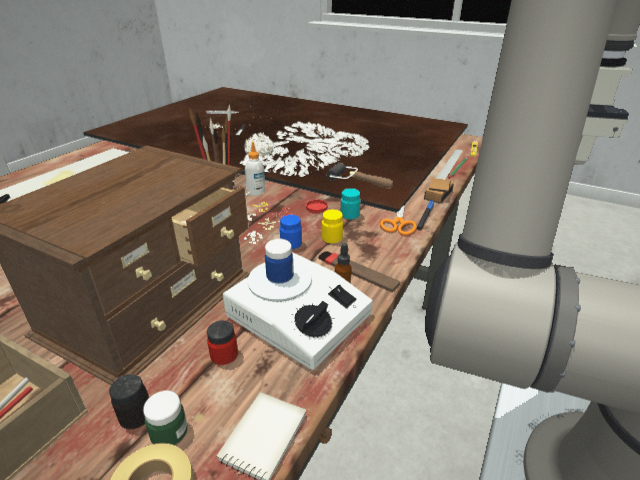

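View pics/top0.png

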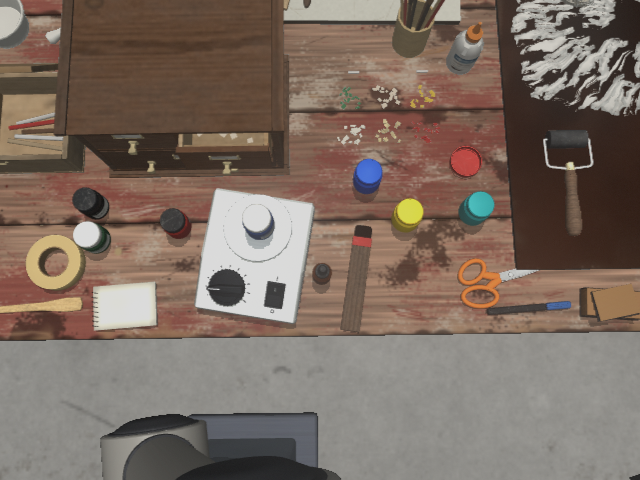

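Scene: the stirrer is at (297,310), with the dial at (314,319) and rocker at (343,295). Top: plate at (257,225), dial (227,287), rocker (275,295), dropper (321,272), red short jar (175,222), brush (357,275). The jar on the plate has a white lid. The lookalikes are the blue (368,175), yellow (408,214) and turquoise (477,208) jars. There is only one stirrer. Next is a close crop.

```bash
python3 - <<'E'
from h import *
a=cv2.imread('pics/top0.png')[180:330,185:345]; b=cv2.imread('pics/scene0.png')[230:380,215:385]
a=cv2.resize(a,None,fx=5,fy=5,interpolation=cv2.INTER_CUBIC)[:600]
a=cv2.resize(cv2.imread('pics/top0.png')[180:330,190:340],(600,600),interpolation=cv2.INTER_CUBIC)
cv2.imwrite('pics/topc.png',a)
cv2.imwrite('pics/scenec.png',cv2.resize(b,None,fx=4,fy=4,interpolation=cv2.INTER_CUBIC))
E
```

```text
(no output)
```

View pics/topc.png

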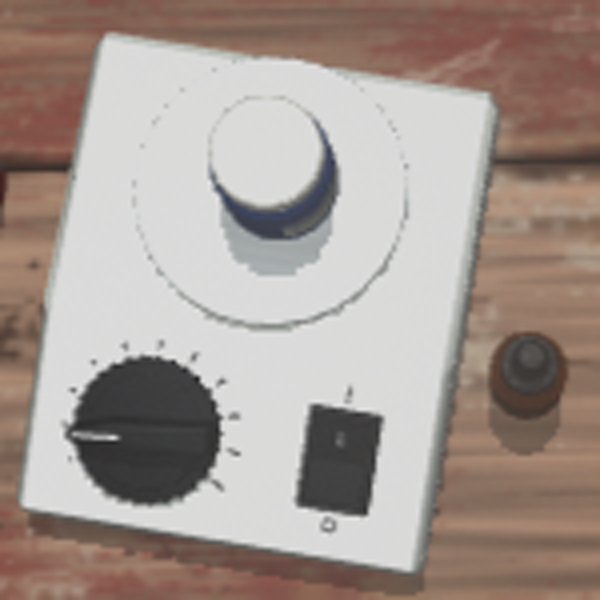

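View pics/scenec.png

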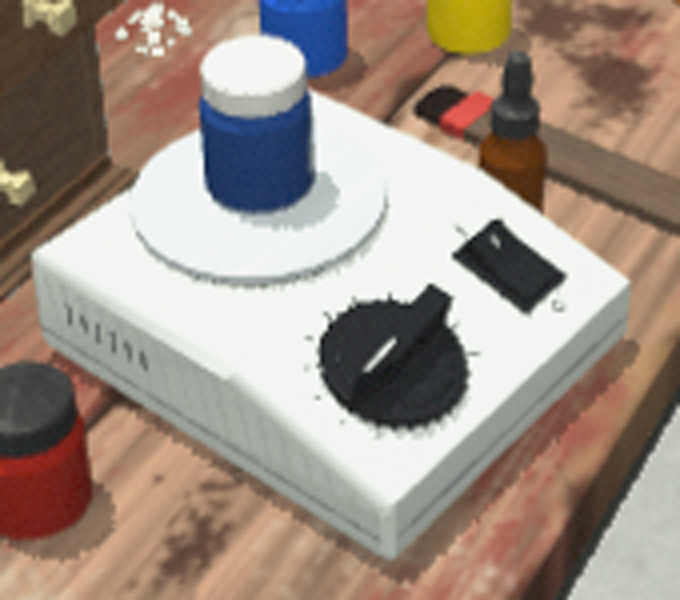

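Top crop: dial centre (147,430), pointer tip (68,433) facing left, rocker (340,460) with the far half (I) raised, plate centre (271,192). Scene crop: plate (259,203), dial skirt centre (394,362). Now I'll fit the pose and the stop.

```bash
cat >> h.py <<'E'
def proj(d,P):
    P=np.atleast_2d(P); f=240/np.tan(np.radians(d['vfov']/2)); M=d['pose']
    c=(P-M[:3,3])@M[:3,:3]
    return np.c_[d['cx']+f*c[:,0]/-c[:,2], d['cy']-f*c[:,1]/-c[:,2]]
s15,c15=np.sin(np.radians(15)),np.cos(np.radians(15))
RD=np.array([[c15,0,-s15],[0,1,0],[s15,0,c15]]) # deck axes: x up-slope back, y left, z normal
D0=np.array([-60,34,47.]); K0=np.array([-60,-45,47.])
def deck(p,o=D0): return o+np.atleast_2d(p)@RD.T
def world(p,q):
    x,y,a=q; p=np.atleast_2d(p); c,s=np.cos(a),np.sin(a)
    return np.c_[x+c*p[:,0]-s*p[:,1], y+s*p[:,0]+c*p[:,1], p[:,2]]
E
python3 - <<'E'
from h import *
from scipy.optimize import least_squares
t,s=cap('top'),cap('scene')
L=np.array([[43,0,66],deck([0,0,6])[0],deck([0,0,4],K0)[0]])
ot=np.array([[271,192],[147,430],[340,460]])/4+[190,180]
os=np.array([[259,203],[394,362]])/4+[215,230]
for w in (1,0,):
    f=lambda q:np.r_[(proj(t,world(L,q))-ot).ravel(),w*(proj(s,world(L[:2],q))-os).ravel()]
    r=least_squares(f,[450,-110,-.1],x_scale=[1,1,.01]); print(r.x,r.fun.round(1))
    q=r.x
    for k in range(5):
        a=np.radians(120-24*k); P=world(deck([[29.5*np.cos(a),29.5*np.sin(a),25],[-29*np.cos(a),-29*np.sin(a),25]]),q)
        print(k,((proj(t,P)-[190,180])*4).round().tolist(),((proj(s,P)-[215,230])*4).round().tolist())
E
```

```text
[ 4.89958343e+02 -8.12780557e+01 -1.65415232e-01] [-1.2 -0.9 -0.8  0.7 -0.9  0.3  0.1 -3.2  1.1 -1. ]
0 [[67.0, 467.0], [202.0, 414.0]] [[396.0, 388.0], [419.0, 273.0]]
1 [[61.0, 437.0], [207.0, 444.0]] [[366.0, 375.0], [447.0, 285.0]]
2 [[68.0, 407.0], [200.0, 473.0]] [[344.0, 354.0], [468.0, 305.0]]
3 [[87.0, 383.0], [182.0, 496.0]] [[334.0, 328.0], [479.0, 329.0]]
4 [[114.0, 369.0], [155.0, 510.0]] [[337.0, 303.0], [479.0, 353.0]]
[ 4.90022114e+02 -8.30171428e+01 -1.72912181e-01] [ 0.1 -0.9  0.   0.5 -0.1  0.4  0.  -0.   0.  -0. ]
0 [[70.0, 465.0], [205.0, 414.0]] [[396.0, 386.0], [421.0, 271.0]]
1 [[65.0, 435.0], [210.0, 443.0]] [[367.0, 372.0], [448.0, 283.0]]
2 [[72.0, 406.0], [203.0, 472.0]] [[345.0, 351.0], [469.0, 303.0]]
3 [[91.0, 382.0], [184.0, 496.0]] [[335.0, 326.0], [480.0, 327.0]]
4 [[118.0, 368.0], [158.0, 509.0]] [[338.0, 301.0], [479.0, 351.0]]
```

Pointer starts at stop 1, so the target is stop 5, straight back. Next I'll work out an approach with the tool square to the deck, fingers closed.

```bash
cat >> h.py <<'E'
Q=[490,-82.5,-.17]
def tgt(u,v,h,cw,q,o=D0):
    """tip centre at deck coords (u back, v left, h up) from o; tool y along back rotated clockwise by cw"""
    a=q[2]; Z=np.array([[np.cos(a),-np.sin(a),0],[np.sin(a),np.cos(a),0],[0,0,1]])
    B=Z@RD@R.from_euler('z',-cw).as_matrix()
    Rt=np.c_[B[:,1],B[:,0],-B[:,2]]
    return world(deck([u,v,h+19],o),q)[0],Rt
def rel(u,v,h,cw,q,o=D0):
    p,Rt=tgt(u,v,h,cw,q,o); ob=get_obs(); R0=R.from_euler('xyz',ob['tcp_rot']).as_matrix()
    return ((p-ob['tool_pos'])@R0/1000).round(4).tolist(), R.from_matrix(R0.T@Rt).as_rotvec().round(4).tolist()
def state(q,o=D0):
    ob=get_obs(); a=q[2]; Z=R.from_euler('z',a).as_matrix(); R0=R.from_euler('xyz',ob['tcp_rot']).as_matrix()
    p=ob['tool_pos']+19*R0[:,2]
    return (RD.T@(Z.T@(p-[q[0],q[1],0])-o)).round(1), ob['contact_force'].round(1), ob['time']
E
python3 - <<'E'
from h import *
print(rel(0,-40,130,0,Q), tgt(0,-40,130,0,Q))
E
```

```text
([0.3592, -0.3526, 0.0546], [-0.2338, 0.1479, -1.1283]) (array([391.84169176, -71.73821317, 190.92294812]), array([[ 0.16918235,  0.95200178,  0.25508811],
       [ 0.98558477, -0.1634176 , -0.04378761],
       [ 0.        ,  0.25881905, -0.96592583]]))
```

```bash
python3 -m pendant '{"dp":[[0.045,-0.044,0.0],[0.09,-0.088,0.0],[0.135,-0.132,0.0],[0.18,-0.176,0.01],[0.225,-0.22,0.02],[0.27,-0.264,0.03],[0.315,-0.31,0.04],[0.359,-0.353,0.055]],"rotation":[[-0.029,0.018,-0.141],[-0.058,0.037,-0.282],[-0.088,0.055,-0.423],[-0.117,0.074,-0.564],[-0.146,0.092,-0.705],[-0.175,0.111,-0.846],[-0.205,0.129,-0.987],[-0.234,0.148,-1.128]]}' 0
python3 -m pendant '{"dp":[[0,0,0],[0,0,0],[0,0,0],[0,0,0]],"rotation":[[0,0,0],[0,0,0],[0,0,0],[0,0,0]]}'
python3 - <<'E'
from h import *
print(state(Q),rel(0,-40,130,0,Q),get_obs()['joint_positions'])
d=cap('wrist'); cv2.imwrite('pics/w0.png',d['pixels'][...,::-1]); print(d['vfov'],d['T_tool_cam'])
E
```

```text
time: 1.2
tool_pos: [388.4, -77.0, 192.7]
tcp_rot: [2.876, 0.002, 1.405]
contact_force: [0.4, -0.3, 0.8]
grip_width: 16.2
finger_force: 0.0
time: 1.7
tool_pos: [387.3, -80.1, 192.7]
tcp_rot: [2.879, 0.001, 1.397]
contact_force: [-0.2, -1.0, 0.2]
grip_width: 0.1
finger_force: 0.0
(array([ -2.5, -49.1, 132.5]), array([-0.2, -1. ,  0.2]), 1.7) ([0.009, 0.0025, 0.0025], [0.001, 0.0021, -0.0032]) [-0.45313925  0.0328592   2.11874423  0.10493351  0.73938392 -0.34832424]
59.249142294257524 [[ 6.58606452e-04  9.52563829e-01  3.04338162e-01  8.39861309e+01]
 [ 9.99999265e-01 -9.37207259e-04  7.69353950e-04  3.59074646e-01]
 [ 1.01808668e-03  3.04337432e-01 -9.52563746e-01 -1.39444816e+02]
 [ 0.00000000e+00  0.00000000e+00  0.00000000e+00  1.00000000e+00]]
```

View pics/w0.png

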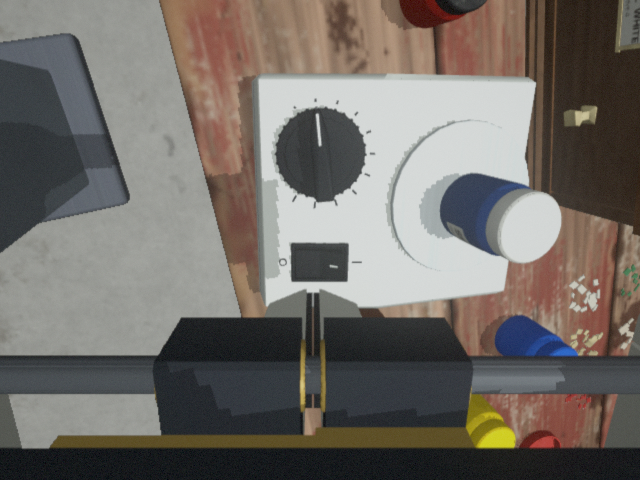

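Wrist view: dial centre (320,153), pointer up (i.e. left), rocker (320,262), fingertips (313,295). I'll enlarge it to get the tip shape and refine the pose.

```bash
python3 - <<'E'
import cv2
a=cv2.imread('pics/w0.png')[85:325,240:390]
cv2.imwrite('pics/w0c.png',cv2.resize(a,None,fx=2.5,fy=2.5,interpolation=cv2.INTER_CUBIC))
E
```

```text
(no output)
```

View pics/w0c.png

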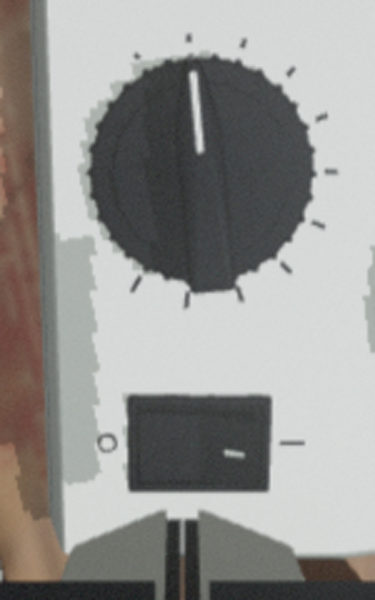

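```bash
python3 - <<'E'
from h import *
from scipy.optimize import least_squares
t,s,w=cap('top'),cap('scene'),cap('wrist')
L=np.array([[43,0,66],deck([0,0,6])[0],deck([0,0,3],K0)[0]])
ot=np.array([[271,192],[147,430],[340,460]])/4+[190,180]
os=np.array([[259,203],[394,362]])/4+[215,230]
ow=np.array([[202,171],[199,443]])/2.5+[240,85]
for a,b,c in ((1,.5,1),(0,0,1),(1,0,0)):
    f=lambda q:np.r_[a*(proj(t,world(L,q))-ot).ravel(),b*(proj(s,world(L[:2],q))-os).ravel(),c*(proj(w,world(L[1:],q))-ow).ravel()]
    q=least_squares(f,[490,-82,-.17],x_scale=[1,1,.01]); print(q.x.round(4),q.fun.round(1)); q=q.x
    print(world(np.r_[[D0],[K0]],q).round(1).tolist())
E
```

```text
[ 4.928016e+02 -8.070670e+01 -1.846000e-01] [-1.  -2.5 -1.8 -1.6 -2.  -1.1 -0.6 -1.9 -0.7 -0.6 -0.7  1.  -1.5  1.3]
[[440.1, -36.3, 47.0], [425.6, -113.9, 47.0]]
[ 4.937805e+02 -7.954040e+01 -1.757000e-01] [-0.  -0.  -0.  -0.  -0.  -0.  -0.  -0.  -0.  -0.  -0.  -0.2  0.   0.2]
[[440.6, -35.6, 47.0], [426.8, -113.4, 47.0]]
[ 4.899642e+02 -8.300820e+01 -1.740000e-01] [ 0.1 -0.8 -0.   0.5 -0.1  0.4  0.  -0.   0.  -0.  -0.   0.  -0.   0. ]
[[436.8, -39.1, 47.0], [423.1, -116.9, 47.0]]
```

```bash
python3 - <<'E'
from h import *
d=vision.capture('wrist'); d['pose']=np.array(d['T_tool_cam'])
print(d['cx'],d['cy']); P=proj(d,[[9.5,0,19],[0,0,19],[9.5,19,19],[9.5,19,9],[9.5,-19,9],[9.5,0,0]]); print(((P-[240,85])*2.5).round().tolist())
t=cap('top'); t=cap('top'); o=get_obs(); print(o['tool_pos'],proj(t,tgt(0,-49,130,0,Q)[0]))
q=[492,-81.2,-.175]
print(rel(11,0,30,-np.pi/2,q,K0))
E
```

```text
312.46267992446906 238.76130881981857
[[180.0, 523.0], [180.0, 574.0], [295.0, 523.0], [302.0, 550.0], [57.0, 550.0], [179.0, 578.0]]
[387.42020546 -78.94386291 192.43806017] [[241.91288741 309.70758816]]
([-0.0291, 0.0151, 0.1027], [0.0006, 0.0003, -1.5666])
```

```bash
python3 -m pendant '{"dp":[[-0.004,0.002,0.0],[-0.008,0.004,0.01],[-0.012,0.006,0.02],[-0.016,0.008,0.03],[-0.02,0.01,0.04],[-0.024,0.012,0.05],[-0.029,0.015,0.06],[-0.029,0.015,0.072]],"rotation":[[0,0,-0.18],[0,0,-0.36],[0,0,-0.54],[0,0,-0.72],[0,0,-0.9],[0,0,-1.08],[0,0,-1.26],[0,0,-1.44]]}'
python3 -m pendant '{"dp":[[0,0,0],[0,0,0],[0,0,0],[0,0,0]],"rotation":[[0,0,-0.126],[0,0,-0.126],[0,0,-0.126],[0,0,-0.126]]}'
python3 - <<'E'
from h import *
q=[493,-80.2,-.176]
print(state(q,K0),rel(11,0,30,-np.pi/2,q,K0))
d=cap('wrist'); cv2.imwrite('pics/w1.png',d['pixels'][...,::-1]); np.save('w1pose.npy',d['pose'])
E
```

```text
time: 3.05
tool_pos: [415.7, -113.4, 126.6]
tcp_rot: [3.109, 0.261, 2.842]
contact_force: [-0.5, -0.1, -0.4]
grip_width: 0.1
finger_force: 0.0
time: 3.55
tool_pos: [415.3, -113.0, 127.0]
tcp_rot: [3.141, 0.263, 2.965]
contact_force: [0.3, 0.1, -0.1]
grip_width: 0.4
finger_force: 0.0
(array([10.3, -0.9, 61. ]), array([ 0.3,  0.1, -0.1]), 3.55) ([-0.0006, 0.0009, 0.031], [0.0004, 0.0009, -0.0003])
```

View pics/w1.png

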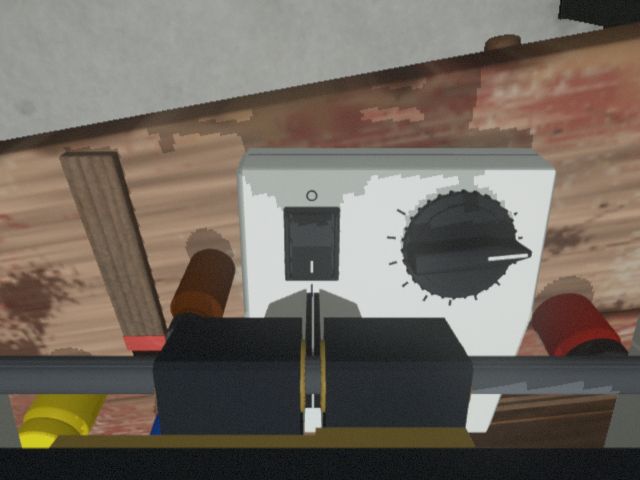

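Here the rocker frame centre is at (311.5,244) and the dial skirt centre at (460.5,245). The pointer faces stirrer-left. Refit.

```bash
python3 - <<'E'
from h import *
from scipy.optimize import least_squares
d=cap('wrist')
L=np.array([deck([0,0,6])[0],deck([0,0,3],K0)[0]]); ow=np.array([[460.5,245],[311.5,244]])
f=lambda q:(proj(d,world(L,q))-ow).ravel()
r=least_squares(f,[490,-82,-.17],x_scale=[1,1,.01]); q=r.x; print(q.round(3),r.fun.round(2),world(np.r_[[D0],[K0]],q).round(1).tolist())
q=[493,-80.2,-.176]; print((proj(d,world(L,q))-ow).round(1))
E
```

```text
[ 4.92433e+02 -7.96900e+01 -1.69000e-01] [-0.42 -0.09  0.43 -0.01] [[439.0, -36.1, 47.0], [425.7, -114.0, 47.0]]
[[-0.7  1.3]
 [ 0.5  0.5]]
```

```bash
sed -i 's/^Q=.*/Q=[492.8,-79.9,-.173]/' h.py; python3 - <<'E'
from h import *
print(state(Q,K0),rel(11,0,14,-np.pi/2,Q,K0))
E
python3 -m pendant '{"dp":[[0,0.001,0.015],[0,0.001,0.03],[0,0.001,0.045],[0,0.001,0.047],[0,0.001,0.047]],"rotation":[[0,0,0],[0,0,0],[0,0,0],[0,0,0],[0,0,0]]}'
python3 - <<'E'
from h import *
print(state(Q,K0),rel(11,0,5,-np.pi/2,Q,K0))
E
```

```text
(array([10.4, -1. , 61. ]), array([-0.2,  0.5,  0.1]), 3.65) ([-0.0006, 0.001, 0.047], [-0.0003, 0.0008, -0.0028])
time: 4.28
tool_pos: [427.4, -114.1, 81.6]
tcp_rot: [3.141, 0.262, 2.966]
contact_force: [-0.5, 0.3, 1.4]
grip_width: 0.3
finger_force: 0.0
(array([10.4,  0. , 14. ]), array([-0.5,  0.3,  1.4]), 4.275) ([-0.0006, -0.0, 0.009], [-0.0002, 0.0006, -0.0021])
```

```bash
python3 -m pendant '{"dp":[[0,0,0.003],[0,0,0.005],[0,0,0.007],[0,0,0.009],[0,0,0.009]],"rotation":[[0,0,0],[0,0,0],[0,0,0],[0,0,0],[0,0,0]]}'
python3 - <<'E'
from h import *
print(state(Q,K0))
E
```

```text
time: 4.9
tool_pos: [429.5, -114.4, 72.5]
tcp_rot: [3.141, 0.262, 2.967]
contact_force: [-0.2, 0.3, 1.3]
grip_width: 0.6
finger_force: 0.7
(array([10. ,  0.1,  4.7]), array([-0.2,  0.3,  1.3]), 4.9)
```

```bash
python3 -m pendant '{"dp":[[0,0,-0.03],[0,0,-0.055],[0,0,-0.055]],"rotation":[[0,0,0],[0,0,0],[0,0,0]]}'
cat >> h.py <<'E'
def dial(th,r,off,h):
    t=np.radians(th); c,s=np.cos(t),np.sin(t)
    return (-r*c+off*s, -r*s-off*c, h, -t)
E
python3 - <<'E'
from h import *
print(state(Q,D0),dial(96,20,22,60),rel(*dial(96,20,22,60),Q))
d=cap('wrist'); cv2.imwrite('pics/w2.png',cv2.resize(d['pixels'][160:320,220:560,::-1],None,fx=2,fy=2))
E
```

```text
time: 5.28
tool_pos: [415.9, -112.3, 126.9]
tcp_rot: [-3.141, 0.265, 2.967]
contact_force: [0.1, 0.3, -0.5]
grip_width: 0.4
finger_force: 0.0
(array([ 11. , -79.1,  60.8]), array([ 0.1,  0.3, -0.5]), 5.275) (np.float64(23.970050963455083), np.float64(-17.590811715477088), 60, np.float64(-1.6755160819145565)) ([-0.013, 0.0615, 0.0008], [-0.0012, 0.0029, -0.1064])
```

View pics/w2.png

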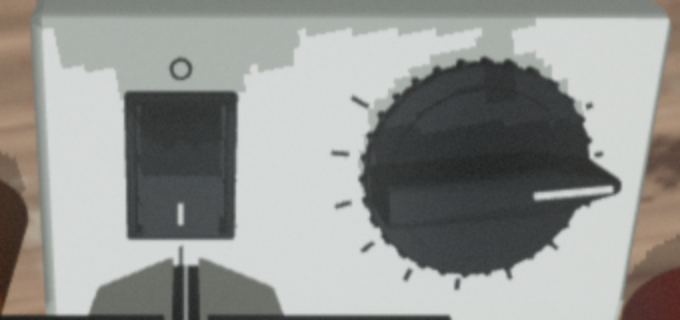

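Mark rows barely differ from this angle, so I'll compare before and after in the scene and wrist views in one composite.

```bash
python3 - <<'E'
from h import *
s1=cap('scene')['pixels'][...,::-1]; s0=cv2.imread('pics/scene0.png'); w1=cv2.imread('pics/w1.png'); w2=cap('wrist')['pixels'][...,::-1]
c=lambda i,y,x,h:cv2.resize(i[y:y+h,x:x+int(h*4/3)],(396,297),interpolation=cv2.INTER_CUBIC)
cv2.imwrite('pics/cmp.png',np.vstack([np.hstack([c(s0,278,320,36),c(s1,278,320,36)]),np.hstack([c(w1,195,255,95),c(w2,195,255,95)])]))
E
```

```text
(no output)
```

View pics/cmp.png

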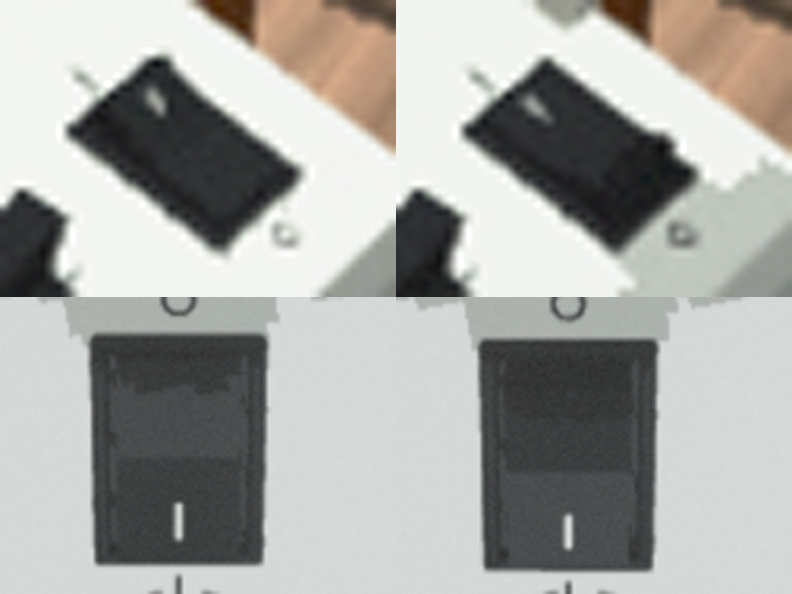

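Rocker is on: the near half now stands up (bump at (660,140)) and the shading is reversed. Next, the dial: move behind the plain half of the bar and lower.

```bash
python3 -m pendant '{"dp":[[-0.006,0.03,0],[-0.013,0.0615,0],[-0.013,0.0615,0],[-0.013,0.0615,0.02],[-0.013,0.0615,0.035],[-0.013,0.0615,0.045],[-0.013,0.0615,0.05],[-0.013,0.0615,0.05]],"rotation":[[0,0,-0.053],[0,0,-0.106],[0,0,-0.106],[0,0,-0.106],[0,0,-0.106],[0,0,-0.106],[0,0,-0.106],[0,0,-0.106]]}'
python3 - <<'E'
from h import *
print(state(Q))
o=get_obs();print(o['joint_positions'].round(2))
for th in (96,88,80,76,72): print(th,rel(*dial(th,20,15.5,10.5),Q))
E
```

```text
time: 6.42
tool_pos: [451.3, -56.1, 80.6]
tcp_rot: [-3.114, 0.26, 3.076]
contact_force: [0.4, -0.1, -0.7]
grip_width: 0.0
finger_force: 0.0
(array([ 23.2, -17.7,   9.6]), array([ 0.4, -0.1, -0.7]), 6.425)
[-0.32  0.35  2.13  0.09  0.4  -1.9 ]
96 ([0.0058, -0.0, -0.0009], [-0.0002, -0.0002, -0.001])
88 ([0.0087, -0.002, -0.0009], [-0.0002, -0.0002, 0.1386])
80 ([0.0119, -0.0035, -0.0009], [-0.0002, -0.0002, 0.2782])
76 ([0.0135, -0.0041, -0.0009], [-0.0002, -0.0002, 0.3481])
72 ([0.0152, -0.0046, -0.0009], [-0.0002, -0.0002, 0.4179])
```

```bash
python3 -m pendant '{"dp":[[0.003,0,-0.001],[0.0055,0,-0.001],[0.007,-0.001,-0.001],[0.0087,-0.002,-0.001],[0.0103,-0.0028,-0.001],[0.0103,-0.0028,-0.001]],"rotation":[[0,0,0],[0,0,0],[0,0,0.069],[0,0,0.139],[0,0,0.208],[0,0,0.208]]}'
python3 - <<'E'
from h import *
print(state(Q))
E
```

```text
time: 7.18
tool_pos: [441.7, -58.4, 79.9]
tcp_rot: [3.114, 0.263, 2.862]
contact_force: [2.8, -1.8, 1.3]
grip_width: 0.5
finger_force: 1.6
(array([ 14.3, -21.6,  11.3]), array([ 2.8, -1.8,  1.3]), 7.175)
```

```bash
python3 - <<'E'
from h import *
for th in (80,76): print(th,rel(*dial(th,20,15.5,10.5),Q))
E
python3 -m pendant '{"dp":[[0.0008,-0.0003,0.0],[0.0016,-0.0006,0.0],[0.0016,-0.0006,0.0]],"rotation":[[0,0,0.035],[0,0,0.07],[0,0,0.07]]}'
python3 - <<'E'
from h import *
print(state(Q))
for th in (76,72,64,60,56,54,52): print(th,rel(*dial(th,20,15.5,10.5),Q))
E
```

```text
80 ([0.0024, -0.001, 0.0008], [-0.0004, 0.0027, 0.0711])
76 ([0.0039, -0.002, 0.0008], [-0.0003, 0.0028, 0.141])
time: 7.55
tool_pos: [440.5, -58.7, 79.5]
tcp_rot: [3.095, 0.261, 2.787]
contact_force: [2.7, -4.8, 4.5]
grip_width: 0.3
finger_force: 3.0
(array([ 13.1, -22.2,  11.2]), array([ 2.7, -4.8,  4.5]), 7.55)
76 ([0.0026, -0.0015, 0.0007], [-0.0002, 0.0034, 0.0694])
72 ([0.0041, -0.0024, 0.0007], [-0.0001, 0.0034, 0.1392])
64 ([0.0073, -0.004, 0.0007], [0.0002, 0.0035, 0.2788])
60 ([0.009, -0.0046, 0.0007], [0.0003, 0.0035, 0.3486])
56 ([0.0107, -0.005, 0.0006], [0.0004, 0.0034, 0.4184])
54 ([0.0115, -0.0052, 0.0006], [0.0005, 0.0034, 0.4533])
52 ([0.0124, -0.0054, 0.0006], [0.0005, 0.0034, 0.4882])
```

```bash
python3 -m pendant '{"dp":[[0.0009,-0.0006,-0.001],[0.0018,-0.0012,-0.002],[0.0026,-0.0015,-0.002],[0.0026,-0.0015,-0.002]],"rotation":[[0,0,0.023],[0,0,0.046],[0,0,0.069],[0,0,0.069]]}'
python3 - <<'E'
from h import *
print(state(Q))
for th in (76,72,68,64,60,56,54): print(th,rel(*dial(th,20,15.5,13),Q))
a=vision.capture('wrist')['pixels'];b=vision.capture('scene')['pixels'];c=vision.capture('top')['pixels']
for n,i in zip('abc',(a,b,c)): cv2.imwrite(f'pics/st_{n}.png',i[...,::-1])
g=lambda i,y,x,h,w:cv2.resize(i[y:y+h,x:x+w,::-1],(395,296))
cv2.imwrite('pics/cmp2.png',np.vstack([np.hstack([g(a,0,0,480,640),g(b,230,215,150,200)]),np.hstack([g(c,180,165,150,200),g(a,170,270,100,133)])]))
E
```

```text
time: 8.05
tool_pos: [438.3, -59.4, 80.9]
tcp_rot: [3.077, 0.26, 2.716]
contact_force: [9.0, -2.2, -1.7]
grip_width: 0.6
finger_force: 4.1
(array([ 11.6, -23.2,  13.1]), array([ 9. , -2.2, -1.7]), 8.05)
76 ([0.0013, -0.0002, 0.0], [0.0002, 0.0058, 0.0001])
72 ([0.0027, -0.0013, 0.0], [0.0004, 0.0058, 0.0699])
68 ([0.0042, -0.0022, 0.0], [0.0006, 0.0058, 0.1397])
64 ([0.0057, -0.003, 0.0], [0.0008, 0.0058, 0.2096])
60 ([0.0074, -0.0037, 0.0], [0.001, 0.0057, 0.2794])
56 ([0.009, -0.0043, 0.0], [0.0012, 0.0057, 0.3492])
54 ([0.0099, -0.0046, -0.0], [0.0013, 0.0057, 0.3841])
```

View pics/cmp2.png

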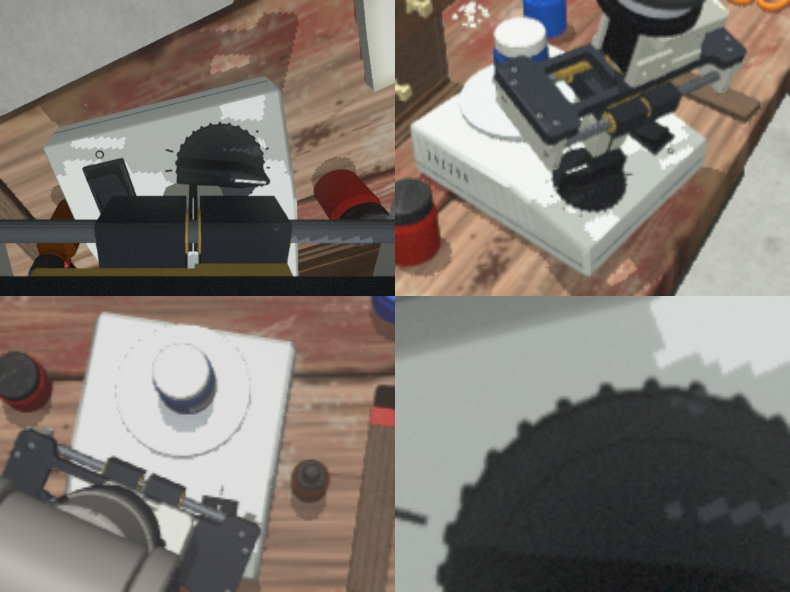

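Wrist panel: dial and pointer line are visible at full-res ~(405,294), with the tip against the bar behind it. Scene and top are blocked by the gripper. That was my last view, so from here I'll measure the pointer line numerically.

```bash
cat >> h.py <<'E'
def plane(d,uv,h,q=Q,o=D0):
    "pixels -> deck coords (u,v) at height h above deck"
    f=240/np.tan(np.radians(d['vfov']/2)); uv=np.atleast_2d(uv).astype(float)
    r=np.c_[(uv[:,0]-d['cx'])/f,-(uv[:,1]-d['cy'])/f,-np.ones(len(uv))]@d['pose'][:3,:3].T
    Z=R.from_euler('z',q[2]).as_matrix()@RD
    c=(d['pose'][:3,3]-[q[0],q[1],0]); c=Z.T@c-RD.T@o; r=r@Z
    return (c+r*((h-c[2])/r[:,2])[:,None])[:,:2]
def pointer(n='wrist',q=Q,thr=45):
    d=cap(n); g=cv2.cvtColor(d['pixels'],cv2.COLOR_RGB2GRAY); 
    yy,xx=np.mgrid[:480,:640]; P=plane(d,np.c_[xx.ravel(),yy.ravel()],25,q); rr=np.hypot(*P.T).reshape(480,640)
    bg=cv2.medianBlur(g,15); m=((g.astype(int)-bg>thr)&(rr<31)&(rr>8)).astype(np.uint8)
    k,l,st,ce=cv2.connectedComponentsWithStats(m,connectivity=8); out=[]
    for i in range(1,k):
        if st[i,4]<15: continue
        A=plane(d,np.c_[xx[l==i],yy[l==i]],25,q); mu=A.mean(0); w,V=np.linalg.eigh(np.cov(A.T)); e=V[:,1]*np.sign(V[:,1]@mu)
        out.append((int(st[i,4]),mu.round(1).tolist(),'len',round(float(4*w[1]**.5*.87),1),'wid',round(float(w[0]**.5*3.5),1),'theta_dir',round(float(np.degrees(np.arctan2(e[1],e[0]))),1),'theta_pos',round(float(np.degrees(np.arctan2(mu[1],mu[0]))),1)))
    return out
E
python3 - <<'E'
from h import *
for o in pointer(): print(o)
E
```

```text
(32, [-0.5, 25.2], 'len', 6.1, 'wid', 1.0, 'theta_dir', 2.1, 'theta_pos', 91.2)
(233, [6.4, 15.2], 'len', 18.4, 'wid', 2.1, 'theta_dir', 72.6, 'theta_pos', 67.3)
(51, [15.6, 15.1], 'len', 4.1, 'wid', 2.5, 'theta_dir', 83.2, 'theta_pos', 43.9)
(68, [10.5, -25.5], 'len', 9.9, 'wid', 1.2, 'theta_dir', -16.9, 'theta_pos', -67.7)
(70, [12.3, -18.7], 'len', 10.3, 'wid', 1.2, 'theta_dir', -11.2, 'theta_pos', -56.6)
(49, [14.2, -22.8], 'len', 11.1, 'wid', 0.7, 'theta_dir', -13.8, 'theta_pos', -58.0)
(17, [21.9, -20.4], 'len', 2.8, 'wid', 1.1, 'theta_dir', -9.6, 'theta_pos', -42.9)
```

The line reads 72.6°, so one click is done (stop 2). The finger half-thickness is about 11.5 mm, so I'll use an offset of 17.5.

```bash
python3 - <<'E'
from h import *
for th in (72,66,60,56,52,46,40,34,30): print(th,rel(*dial(th,20,17.5,13),Q))
E
```

```text
72 ([0.0007, -0.0014, 0.0001], [0.0004, 0.0058, 0.0703])
66 ([0.003, -0.003, 0.0], [0.0008, 0.0058, 0.175])
60 ([0.0055, -0.0043, 0.0], [0.0011, 0.0058, 0.2797])
56 ([0.0072, -0.005, 0.0], [0.0013, 0.0057, 0.3495])
52 ([0.0089, -0.0056, 0.0], [0.0015, 0.0057, 0.4193])
46 ([0.0116, -0.0063, -0.0], [0.0018, 0.0056, 0.5241])
40 ([0.0144, -0.0067, -0.0], [0.0021, 0.0056, 0.6288])
34 ([0.0172, -0.0068, -0.0], [0.0024, 0.0055, 0.7335])
30 ([0.019, -0.0067, -0.0001], [0.0026, 0.0054, 0.8033])
```

```bash
python3 -m pendant '{"dp":[[0.0,-0.0014,0],[0.0017,-0.0028,0],[0.0042,-0.0041,0],[0.006,-0.0048,0],[0.0068,-0.0051,0],[0.0068,-0.0051,0]],"rotation":[[0,0,0.07],[0,0,0.175],[0,0,0.28],[0,0,0.35],[0,0,0.384],[0,0,0.384]]}'
python3 - <<'E'
from h import *
print(state(Q))
for o in pointer(): 
    if o[0]>100: print(o)
for th in (60,54,48,42,36,32,30): print(th,rel(*dial(th,20,17.5,13),Q))
E
```

```text
time: 9.0
tool_pos: [428.9, -60.8, 78.4]
tcp_rot: [2.984, 0.213, 2.324]
contact_force: [4.4, -1.2, 1.4]
grip_width: 0.2
finger_force: 2.2
(array([  2.2, -26.2,  12.9]), array([ 4.4, -1.2,  1.4]), 9.0)
(221, [12.3, 11.7], 'len', 18.6, 'wid', 1.9, 'theta_dir', 48.5, 'theta_pos', 43.6)
60 ([-0.0024, 0.0019, -0.0001], [0.001, 0.0024, -0.1042])
54 ([-0.0004, -0.0001, -0.0001], [0.0011, 0.0024, 0.0006])
48 ([0.0018, -0.0018, -0.0001], [0.0012, 0.0023, 0.1053])
42 ([0.0042, -0.0033, -0.0001], [0.0013, 0.0023, 0.21])
36 ([0.0067, -0.0045, -0.0001], [0.0014, 0.0022, 0.3147])
32 ([0.0084, -0.0052, -0.0001], [0.0015, 0.0021, 0.3845])
30 ([0.0093, -0.0054, -0.0001], [0.0016, 0.0021, 0.4194])
```

The line reads 48.5°, so two clicks are done (stop 3). Third click.

```bash
python3 -m pendant '{"dp":[[0.0018,-0.0018,0],[0.0042,-0.0033,0],[0.0067,-0.0045,0],[0.0084,-0.0052,0],[0.009,-0.0053,0],[0.009,-0.0053,0]],"rotation":[[0,0,0.105],[0,0,0.21],[0,0,0.315],[0,0,0.385],[0,0,0.41],[0,0,0.41]]}'
python3 - <<'E'
from h import *
print(state(Q))
for o in pointer(): 
    if o[0]>100: print(o)
for th in (30,24,18,12,9,7,5): print(th,rel(*dial(th,20,17.5,13),Q))
print(get_obs()['joint_positions'])
E
```

```text
time: 9.8
tool_pos: [418.6, -58.0, 75.4]
tcp_rot: [2.914, 0.133, 1.917]
contact_force: [2.8, -3.5, 1.0]
grip_width: 0.7
finger_force: 2.1
(array([ -8.9, -25.3,  12.8]), array([ 2.8, -3.5,  1. ]), 9.8)
(226, [16.0, 5.9], 'len', 18.7, 'wid', 2.0, 'theta_dir', 24.4, 'theta_pos', 20.2)
30 ([-0.0001, 0.0004, -0.0002], [0.0006, 0.0008, 0.0111])
24 ([0.0021, -0.0013, -0.0002], [0.0007, 0.0008, 0.1158])
18 ([0.0044, -0.0028, -0.0002], [0.0007, 0.0008, 0.2205])
12 ([0.0069, -0.004, -0.0002], [0.0008, 0.0007, 0.3253])
9 ([0.0082, -0.0045, -0.0002], [0.0008, 0.0007, 0.3776])
7 ([0.0091, -0.0048, -0.0002], [0.0008, 0.0007, 0.4125])
5 ([0.01, -0.005, -0.0002], [0.0008, 0.0007, 0.4474])
[-0.35279987  0.32000345  2.21827213  0.13569394  0.34746827 -0.83612253]
```

The line reads 24.4°, so three clicks are done. Last click, pushed just past the crest as before.

```bash
python3 -m pendant '{"dp":[[0.0021,-0.0015,0],[0.0044,-0.003,0],[0.0069,-0.0043,0],[0.0084,-0.0048,0],[0.009,-0.005,0],[0.009,-0.005,0]],"rotation":[[0,0,0.105],[0,0,0.21],[0,0,0.315],[0,0,0.385],[0,0,0.41],[0,0,0.41]]}'
python3 - <<'E'
from h import *
print(state(Q))
for o in pointer(): 
    if o[0]>100: print(o)
E
```

```text
time: 10.6
tool_pos: [409.8, -50.9, 72.6]
tcp_rot: [2.884, 0.032, 1.519]
contact_force: [-2.0, -1.7, -0.7]
grip_width: 0.4
finger_force: 0.9
(array([-19.3, -19.7,  12.6]), array([-2. , -1.7, -0.7]), 10.6)
(230, [17.4, -0.8], 'len', 18.5, 'wid', 2.0, 'theta_dir', 0.6, 'theta_pos', -2.5)
```

Four clicks are done (0.6°). Back off from the bar (tool −x), raise, and check from the other cameras.

```bash
python3 -m pendant '{"dp":[[-0.003,0,0],[-0.006,0,0],[-0.006,0,-0.02],[-0.006,0,-0.05],[-0.006,0,-0.09],[-0.006,0,-0.11],[-0.006,0,-0.11],[-0.006,0,-0.11]],"rotation":[[0,0,0],[0,0,0],[0,0,0],[0,0,0],[0,0,0],[0,0,0],[0,0,0],[0,0,0]]}'
python3 - <<'E'
from h import *
print(state(Q))
for n in('wrist','scene'):
    for o in pointer(n,thr=30): 
        if o[0]>12 and o[3]>8: print(n,o)
# drift of surroundings / stirrer in scene view
s0=cv2.imread('pics/scene0.png',0); s1=cv2.cvtColor(vision.capture('scene')['pixels'],cv2.COLOR_RGB2GRAY)
for nm,(x,y,w,h) in {'stirrer left edge':(222,285,45,40),'front corner':(290,340,45,35),'short jar':(205,315,36,52),'paint jar':(262,236,35,50),'dropper':(334,240,20,40)}.items():
    r=cv2.matchTemplate(s1[y-8:y+h+8,x-8:x+w+8],s0[y:y+h,x:x+w],cv2.TM_CCOEFF_NORMED); _,m,_,l=cv2.minMaxLoc(r); print(nm,round(m,2),l[0]-8,l[1]-8)
E
```

```text
time: 11.65
tool_pos: [382.1, -52.3, 178.8]
tcp_rot: [2.882, 0.032, 1.517]
contact_force: [-1.0, -0.2, 0.3]
grip_width: 0.7
finger_force: 0.0
(array([-17.9, -25.9, 122.2]), array([-1. , -0.2,  0.3]), 11.65)
wrist (122, [17.1, -0.5], 'len', 18.5, 'wid', 2.6, 'theta_dir', 0.2, 'theta_pos', -1.7)
stirrer left edge 1.0 0 0
front corner 0.99 0 0
short jar 1.0 0 0
paint jar 1.0 0 0
dropper 0.48 8 7
```

```bash
python3 -c "
from plant import workorder; print(workorder.close_job())"
```

```text
the job is handed in; nothing more can be done
None
```

The rocker switch was pressed on first, then the dial was turned exactly four clicks clockwise (stop 1 to stop 5, pointer straight back); the stirrer, paint jar and short jar had not moved, I could not recheck the dropper (hidden in the last picture) and did not recheck the brush, and the job is handed in.

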